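Back off the knurled ring of a gem display

TASK

The brass ring that keeps the glass on the gem display is screwed down, its red dot already past the white line on the black base. Roll a fingertip round its knurled rim, anticlockwise seen from above, until the dot has come round to the line twice more, and leave it there with the dot at the line. Stay off the glass, and leave everything standing round the display where it is: nothing is to be gripped, lifted or knocked.

Things in the scene. Friction and masses are not known exactly. Their poses are not given: they have to be found in the camera images.
- ring (a joint): turn of the brass ring about its upright axis, rad; 0 = screwed down tight (a hard stop) with the red dot at the white line; grows as it is loosened, anticlockwise seen from above. It starts at 0.5 to 1.8, so the dot, already past the line, comes to it for the first time at 6.283 and for the second time at 12.566. Friction of about 0.06 N m keeps the ring where it is left; the thread is so fine that it does not rise noticeably.
- ring_top (a point): point on the ring's axis, level with the ring's top face, 48 mm above the work surface; z is up. The ring is 90 mm across (45 mm radius over the ribs), 20 mm high (28 to 48 mm above the surface), its top face a flat band 10 mm wide; its side has 32 upright rounded ribs, 2 mm deep. It stands on a fixed black round base 120 mm across and 28 mm high, so that 20 mm of fingertip depth beside the ring is free all the way round; nothing stands above it.
- dot (a point): centre of the red dot (8 mm across) on the ring's top face, 38 mm from the axis; it turns with the ring
- mark (a point): middle of the white line (13 mm long, 5 mm wide, radial) on the top of the black base, 52 mm from the ring's axis; on the side away from the robot, up to 75 degrees either way
- window: round glass window over a blue gem, inside the ring, 65 mm across, fixed; its top face lies 3 mm below the ring's top; origin on the axis, 15 mm below its top face
- perfume: loose amber perfume bottle, 34 mm across, 68 mm high; origin at the centre of its underside; about 145 mm from the ring's axis, like the other three
- cone: loose white ceramic ring cone, foot 44 mm across, 68 mm high; origin at the centre of its underside
- jar: loose black cream jar, 52 mm across, 46 mm high; origin at the centre of its underside
- tealight: loose white ceramic tealight cup, open, 50 mm across, 40 mm high; origin at the centre of its underside

How it is judged (in metres and radians):
On the way, in this order (a step that is already met when the one before it is completed fails the run):
1. the red dot comes round to the white line for the first time (value of joint ring above 6 rad), for 0.1 s.
2. the red dot comes round to the white line for the second time (value of joint ring above 12.266 rad), for 0.2 s.
At the end, for the whole second after the job is handed in: the ring is at rest 12.566 rad from tight, within 0.3 rad (the dot within 17 degrees of the line, about 11 mm along the rim), and the four things round the display stand within 15 mm of where they were (value of joint ring between 12.266 and 12.866 rad and velocity of joint ring between -0.05 and 0.05 rad/s and distance of each of perfume, cone, jar, tealight from where it was at the start of the episode below 0.015 m); the robot touches nothing.
It fails at once if the glass is pressed (more than 2 N) (contact force between any of the fingers, the arm and window above 2 N).
It fails at once if the perfume is lifted, tipped or shifted by more than 15 mm (distance of perfume from where it was at the start of the episode above 0.015 m or angle between perfume's own z axis and vertical above 0.3 rad).
It fails at once if the cone is lifted, tipped or shifted by more than 15 mm (distance of cone from where it was at the start of the episode above 0.015 m or angle between cone's own z axis and vertical above 0.3 rad).
It fails at once if the jar is lifted, tipped or shifted by more than 15 mm (distance of jar from where it was at the start of the episode above 0.015 m or angle between jar's own z axis and vertical above 0.3 rad).
It fails at once if the tealight is lifted, tipped or shifted by more than 15 mm (distance of tealight from where it was at the start of the episode above 0.015 m or angle between tealight's own z axis and vertical above 0.3 rad).
It also fails if it takes over 61 s, if anything falls off the work surface, if the arm or the gripper's body presses on something with over 40 N, if the wrist force passes 120 N, or if a joint passes its speed limit or range.

ROBOT

A 6-joint arm with a two-finger parallel gripper is mounted at the origin on the work surface. World frame = base frame: x ahead of the robot, y to its left, z up, the work surface at z = 0. Lengths are in m, angles in degrees, forces in N, time in s.
With the tool pointing down it reaches from about 0.275 to 0.85 m from the base axis. Payload 19 kg.
Tool frame: the origin (TCP) lies on the centre line of the jaws, within the pads' length; the fingertips stand 25 mm ahead of it and the grasp point (between the pads) lies 6 mm ahead of it; z points along the fingers, y is the line along which they close (so a half turn about z gives the same grasp; the last joint's range is limited). The gripper opens to 85 mm and grips with 20 to 120 N. Pads are 22 mm wide; open, the fingers measure 114 mm over their backs; the gripper's body (76 mm by 85 mm) begins 54 mm behind the grasp point. The pads swing forward as they close: fully open they stand 13 mm farther back than shut.
Start: joints at [56.264, 8.623, 82.357, -0, 89.026, -7.678], TCP at [0.253, 0.517, 0.256] pointing down, gripper open.
Joint ranges: [-160.23, 160.23], [-39.13, 120.54], [6.94, 153.29], [-79.49, 259.48], [9.18, 160.14], [-161.06, 161.06]. Speed limits (degrees/s): [108.29, 108.29, 127.2, 172.46, 172.46, 172.46].

INTERFACE

Orientations are given as a 3x3 rotation matrix whose columns are the frame's x, y, z axes.
In Python, from bench import bot gives the robot as it stands.
- The arm moves only by the shell command python3 -m creep 'ROWS' [FORCE]. ROWS is JSON, a list of rows, each a list of 5 numbers: the closure, from 0 (fully open) to 1 (shut), then the shift along the world's x, y, z in m, then the turn about the world's z in degrees. A call has 1 to 20 rows; each row is the pose to reach, as a shift and turn from the pose commanded when the call began; what a row does not reach only later rows make up. A row lasts 1/12 s, in which the tool goes at most 41.7 mm and 7.16 degrees, less where a joint would pass 70% of its speed; a pose out of reach is approached as far as the arm can. A call with a gripper value outside its range is refused whole. The fingers move at their own pace and stop on an object; FORCE is the grip in N (left out, the last holds). Time passes only in rows, so rows that repeat a pose let the fingers close. It gives the time, the measured TCP pose, the force, the opening and the grip force at its end, in the units of the state.
- bot.read_state(): the state, without advancing time (a new reading comes with each control period).
- bot.grab_frame(name): name is "scene" or "top"; returns a dict with "pixels" (400x640x3 uint8, red, green, blue), "K" (3x3 intrinsics, pixels), "extrinsics" (4x4, takes a point from world to camera coordinates). Camera axes: x right, y up, looking along -z (the intrinsics and any distortion apply to the point x, -y, -z); pixel columns grow to the right and rows downward; lengths in m; the calibration is good to about 2 mm. A picture is of the moment at which its call begins. There is no depth.
- bot.job_done(): hands the job in; it is judged then, once.
The state is a dict: "clock": time; "q": joint angles; "joint_vel": joint speeds; "joint_torque": joint torques, N m; "tool_pos": TCP position; "tcp_rot": TCP orientation; "ft_force": force on the tool from outside, world axes, zero at the start; "wrist_torque": the same for the moment, N m; "grip_width": opening from 0.0 (shut) to 1.0 (fully open); "gripper_force": force on a finger pad.
Only numpy, scipy, OpenCV 4.12 (cv2) and the standard library are available. Lean on these libraries where they do the work, as an engineer would, in place of code of your own. Each camera call takes 0.05 s, during which the arm holds its last target. There are 200 camera calls.

## Working session

There is one attempt and no reset: what is moved stays moved. The work goes in short steps, Python scripts to look and compute and a shell command to move; the robot and the scene stay as the last step left them, time stands still between calls to the robot, and variables do not carry over. Pictures are saved under pics/ and viewed, at most 10 in all, crops included, and the job is handed in when it is done.

```bash
ls; mkdir -p pics; python3 - <<'E'
from bench import bot
import cv2,numpy as np
for n in("scene","top"):
    f=bot.grab_frame(n); cv2.imwrite(f"pics/{n}0.png",f["pixels"][:,:,::-1]); print(n,f["K"],np.round(f["extrinsics"],4))
s=bot.read_state(); print(s)
E
```

```text
pics
scene [[439.09056553   0.         320.44073795]
 [  0.         439.09056553 201.1311921 ]
 [  0.           0.           1.        ]] [[ 0.8596  0.511  -0.0033 -0.5439]
 [-0.4204  0.7108  0.5639  0.1744]
 [ 0.2905 -0.4833  0.8258 -1.0297]
 [ 0.      0.      0.      1.    ]]
top [[450.1212254    0.         319.91187622]
 [  0.         450.1212254  205.59393871]
 [  0.           0.           1.        ]] [[ 1.500e-03 -1.000e+00 -8.300e-03  5.200e-02]
 [ 9.929e-01  5.000e-04  1.187e-01 -6.074e-01]
 [-1.187e-01 -8.400e-03  9.929e-01 -7.627e-01]
 [ 0.000e+00  0.000e+00  0.000e+00  1.000e+00]]
{'clock': 0.1, 'q': array([ 5.62653339e+01,  8.64720612e+00,  8.23894067e+01,  1.27692642e-03,
        8.90258929e+01, -7.67935132e+00]), 'joint_vel': array([-0.01378362, -0.00660405, -0.08897803,  0.04393785, -0.12386415,
       -0.03498144]), 'joint_torque': array([ 6.32457290e-03, -7.14388418e+01, -5.71789992e+01, -8.06405660e-05,
        7.51103915e-03,  1.33765229e-04]), 'tool_pos': array([0.25247903, 0.51638425, 0.25574394]), 'tcp_rot': array([[-8.98370189e-01,  4.39238675e-01, -6.24376466e-04],
       [ 4.39239087e-01,  8.98369759e-01, -8.94861969e-04],
       [ 1.67862950e-04, -1.07816786e-03, -9.99999405e-01]]), 'ft_force': array([ 0.65857107, -0.10229843,  0.04466846]), 'wrist_torque': array([-0.04475427, -0.03227427,  0.00660431]), 'gripper_force': 0.0, 'grip_width': 0.9941775042632017}
```

View pics/scene0.png

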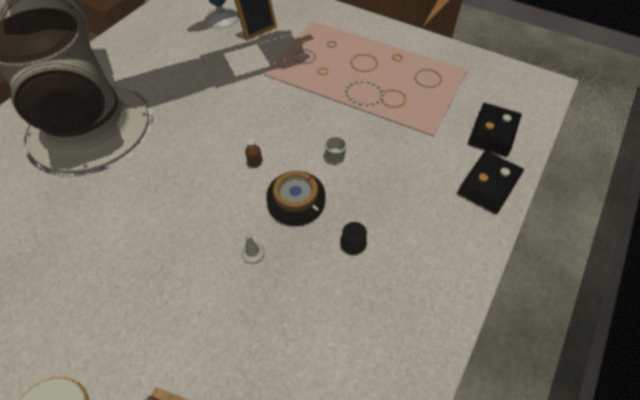

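View pics/top0.png

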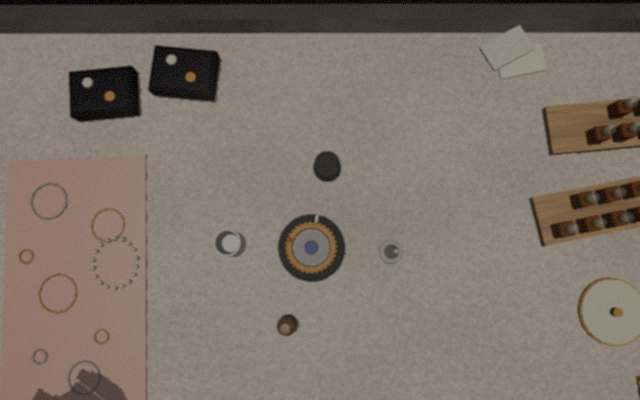

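Scene view: display at about (296,190), with the perfume at (254,155), tealight (335,150), jar (353,238) and cone (252,248) around it. Top view: ring centre about (311,248), mark (317,218), red dot (290,240). The dot is roughly 60° anticlockwise of the line.

```bash
cat > h.py <<'E'
from bench import bot
import cv2,numpy as np
def ray(f,u,v):
    K=f["K"];E=f["extrinsics"];R=E[:3,:3];d=np.linalg.inv(K)@[u,v,1]
    return -R.T@E[:3,3],R.T@(d*[1,-1,-1])
def plane(f,uv,z):
    c,d=ray(f,*uv);return c+d*(z-c[2])/d[2]
def cross(f,a,g,b):
    c,d=ray(f,*a);e,h=ray(g,*b)
    s=np.linalg.lstsq(np.c_[d,-h],e-c,rcond=None)[0];p,q=c+d*s[0],e+h*s[1]
    return (p+q)/2,np.linalg.norm(p-q)
def blobs(f,lo,hi,box,amin=4):
    h=cv2.cvtColor(f["pixels"],cv2.COLOR_RGB2HSV);m=cv2.inRange(h,np.array(lo),np.array(hi))
    k=np.zeros_like(m);x0,y0,x1,y1=box;k[y0:y1,x0:x1]=m[y0:y1,x0:x1]
    n,_,s,c=cv2.connectedComponentsWithStats(k);return [(np.round(c[i],1),s[i]) for i in range(1,n) if s[i][4]>=amin]
E
python3 - <<'E'
from h import *
F={n:bot.grab_frame(n) for n in("top","scene")}
B={"top":(272,208,352,288),"scene":(262,165,330,230)}
for n,f in F.items():
    print(n)
    for nm,lo,hi in [("gem",(105,60,40),(130,255,255)),("brass",(10,90,70),(28,255,255)),("red",(0,130,70),(7,255,255)),("white",(0,0,130),(180,70,255)),("dark",(0,0,0),(180,255,50))]:
        print(nm,[(tuple(c),tuple(map(int,s))) for c,s in blobs(f,lo,hi,B[n])])
x=[cv2.resize(f["pixels"][B[n][1]:B[n][3],B[n][0]:B[n][2]],(400,400),interpolation=0) for n,f in F.items()]
cv2.imwrite("pics/crop.png",np.hstack(x)[:,:,::-1])
E
```

```text
top
gem [((np.float64(310.8), np.float64(247.1)), (305, 241, 12, 13, 111))]
brass [((np.float64(310.8), np.float64(247.1)), (285, 221, 53, 53, 950))]
red [((np.float64(290.0), np.float64(239.0)), (288, 238, 5, 3, 11))]
white [((np.float64(311.4), np.float64(248.0)), (272, 208, 80, 80, 2553)), ((np.float64(316.4), np.float64(217.7)), (316, 215, 2, 7, 10))]
dark [((np.float64(313.3), np.float64(250.0)), (279, 215, 65, 66, 905))]
scene
gem [((np.float64(295.0), np.float64(190.7)), (290, 187, 11, 9, 79))]
brass [((np.float64(294.6), np.float64(189.4)), (273, 171, 45, 37, 641))]
red [((np.float64(310.2), np.float64(177.6)), (309, 177, 3, 2, 5))]
white [((np.float64(295.7), np.float64(194.4)), (262, 165, 68, 65, 1657)), ((np.float64(314.8), np.float64(207.2)), (314, 206, 3, 3, 5))]
dark [((np.float64(295.4), np.float64(209.4)), (267, 179, 57, 46, 949))]
```

View pics/crop.png

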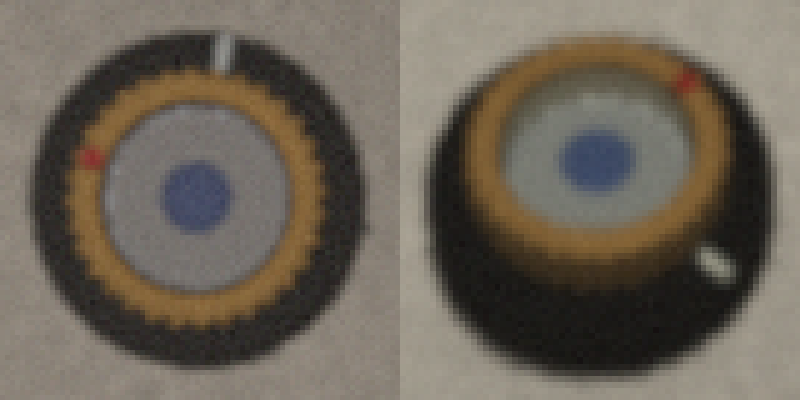

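The crops show the line at top pixel (316.4,217.7) / scene (314.8,207.2), and the dot at (290,239) / (310.2,177.6). The ring is clean, with its centre at (310.8,247.1) in the top view.

```bash
python3 - <<'E'
from h import *
f=bot.grab_frame("top");g=bot.grab_frame("scene")
for n,a,b in [("dot",(290,239),(310.2,177.6)),("mark",(316.4,217.7),(314.8,207.2)),("centre",(310.8,247.1),(294.8,189.0))]:
    p,e=cross(f,a,g,b);print(n,p.round(4),"miss",e.round(4))
C=plane(f,(310.8,247.1),.048);D=plane(f,(290,239),.048);M=plane(f,(316.4,217.7),.028)
an=lambda p:np.arctan2(*(p-C)[1::-1])
print(C,np.linalg.norm((D-C)[:2]),np.linalg.norm((M-C)[:2]),"mark",np.degrees(an(M)),"dot",np.degrees(an(D)),"ring",(an(D)-an(M))%(2*np.pi))
for n,uv,z in [("perf",(288,325),.03),("cone",(391,252),.01),("jar",(327,166),.046),("teal",(231,243),.04)]:
    P=plane(f,uv,z);print(n,P.round(3),np.linalg.norm((P-C)[:2]).round(3),np.degrees(an(P)).round())
E
```

```text
dot [0.5474 0.1041 0.0512] miss 0.0001
mark [0.5858 0.0586 0.0327] miss 0.0009
centre [0.5335 0.0682 0.0453] miss 0.0004
[0.53361693 0.06821824 0.048     ] 0.038745736233906876 0.053729171891455985 mark -9.903395556752997 dot 68.8958391579489 ring 1.3753060938233628
perf [0.399 0.108 0.03 ] 0.14 164.0
cone [ 0.526 -0.076  0.01 ] 0.144 -93.0
jar [0.677 0.04  0.046] 0.146 -11.0
teal [0.541 0.208 0.04 ] 0.14 87.0
```

```bash
python3 -m creep '[[1,0.1,-0.2,-0.06,26.06],[1,0.2025,-0.456,-0.12,26.06],[1,0.2025,-0.456,-0.12,26.06],[1,0.2025,-0.456,-0.12,26.06],[1,0.2025,-0.456,-0.12,26.06],[1,0.2025,-0.456,-0.12,26.06],[1,0.2025,-0.456,-0.12,26.06],[1,0.2025,-0.456,-0.12,26.06],[1,0.2025,-0.456,-0.12,26.06],[1,0.2025,-0.456,-0.12,26.06],[1,0.2025,-0.456,-0.12,26.06],[1,0.2025,-0.456,-0.12,26.06],[1,0.2025,-0.456,-0.12,26.06],[1,0.2025,-0.456,-0.12,26.06],[1,0.2025,-0.456,-0.12,26.06],[1,0.2025,-0.456,-0.12,26.06],[1,0.2025,-0.456,-0.12,26.06],[1,0.2025,-0.456,-0.12,26.06],[1,0.2025,-0.456,-0.12,26.06]]' 20; python3 -c "
from h import *
s=bot.read_state();print(s['q'],s['tcp_rot'])
for n in('top','scene'):
  cv2.imwrite(f'pics/a_{n}.png',bot.grab_frame(n)['pixels'][100:300,200:400,::-1])
a=np.hstack([cv2.resize(cv2.imread(f'pics/a_{n}.png'),(400,400)) for n in('top','scene')]);cv2.imwrite('pics/a.png',a)"
```

```text
clock: 1.88
tool_pos: [0.4549, 0.0613, 0.1365]
tcp_rot: [[-1.0, -0.001, 0.0], [-0.001, 1.0, -0.0], [-0.0, -0.0, -1.0]]
ft_force: [0.4, 0.9, 0.2]
grip_width: 0.0
gripper_force: 0.0
[-1.95207438e+00 -1.05141873e+00  1.06883501e+02 -3.86199626e-03
  7.41405505e+01 -9.20354748e+01] [[-9.99998801e-01 -1.47399707e-03  4.75158005e-04]
 [-1.47403575e-03  9.99998910e-01 -8.10714027e-05]
 [-4.75037988e-04 -8.17717054e-05 -9.99999884e-01]]
```

View pics/a.png

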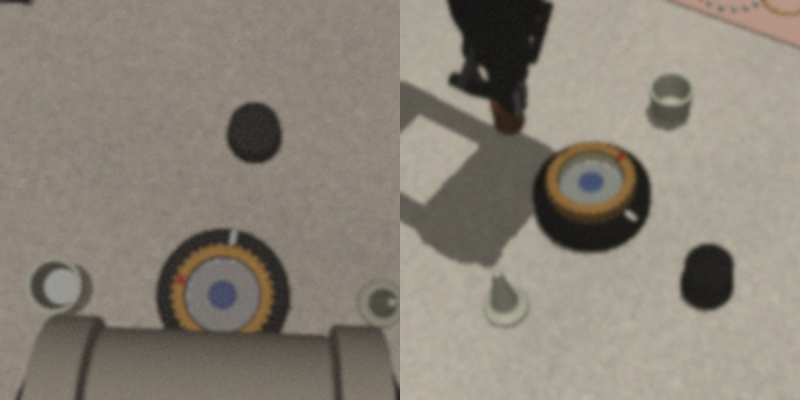

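The scene crop shows the closed finger near (515,105), above and left of the display, with the perfume behind it. Next I'll lower it beside the ring and feel inward.

```bash
python3 -m creep '[[1,0,0,-0.025,0],[1,0,0,-0.05,0],[1,0,0,-0.0757,0],[1,0,0,-0.0757,0],[1,0,0,-0.0757,0],[1,0,0,-0.0757,0]]'; python3 -m creep '[[1,0.005,0,0,0],[1,0.01,0,0,0],[1,0.014,0,0,0],[1,0.017,0,0,0],[1,0.019,0,0,0],[1,0.02,0,0,0],[1,0.02,0,0,0]]'
```

```text
clock: 2.48
tool_pos: [0.4557, 0.0606, 0.0619]
tcp_rot: [[-1.0, -0.0, 0.001], [-0.0, 1.0, -0.0], [-0.001, -0.0, -1.0]]
ft_force: [0.1, -0.0, 0.4]
grip_width: -0.002
gripper_force: 0.0
clock: 3.07
tool_pos: [0.4752, 0.0605, 0.0605]
tcp_rot: [[-1.0, -0.0, -0.0], [-0.0, 1.0, -0.0], [0.0, -0.0, -1.0]]
ft_force: [0.3, -0.6, -0.9]
grip_width: -0.001
gripper_force: 0.0
```

```bash
python3 -c "
from h import *
f=bot.grab_frame('scene')['pixels'][130:230,230:350,::-1];cv2.imwrite('pics/b.png',cv2.resize(f,(720,600)))"
```

```text
(no output)
```

View pics/b.png

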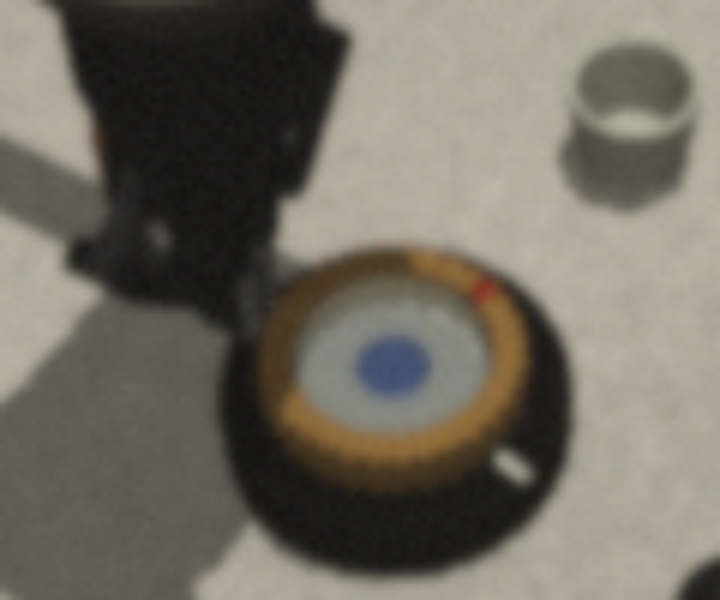

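The finger stands just off the rim at about (245,320), low beside the ring. The dot is still at (484,290) in this crop. I'll press in gradually.

```bash
for i in 1; do python3 -m creep '[[1,0.002,0,0,0],[1,0.003,0,0,0],[1,0.003,0,0,0]]' | egrep 'pos|force:'; python3 -m creep '[[1,0.001,0,0,0],[1,0.002,0,0,0],[1,0.002,0,0,0]]'| egrep 'pos|force:';  done
```

```text
tool_pos: [0.4767, 0.0605, 0.0601]
ft_force: [-13.9, -1.1, 7.5]
gripper_force: 6.4
tool_pos: [0.4772, 0.0605, 0.0598]
ft_force: [-26.5, -2.8, 15.2]
gripper_force: 13.0
```

Contact is at TCP x≈0.4765, with a stiffness of about 7 N/mm. The plan is to roll the fingertip round the ring at a fixed orientation, tracing a rounded-rectangle path for the TCP. I'll work out the first chunk.

```bash
cat > path.py <<'E'
import numpy as np,sys
# TCP path: rounded rectangle round C; args: a b R cx cy step (mm), start px py, first index s0, n
def pts(a,b,R,cx,cy,step=6):
    P=[]
    for q,(sx,sy) in zip((180,270,0,90),((-1,-1),(1,-1),(1,1),(-1,1))):
        for t in np.radians(np.linspace(q,q+90,46)): P.append((cx+sx*a+R*np.cos(t),cy+sy*b+R*np.sin(t)))
    P.append(P[0]);P=np.array(P);s=np.r_[0,np.cumsum(np.hypot(*np.diff(P,axis=0).T))]
    u=np.linspace(0,s[-1],int(round(s[-1]/step))+1)
    return np.c_[np.interp(u,s,P[:,0]),np.interp(u,s,P[:,1])],s[-1]
if __name__=="__main__":
    v=list(map(float,sys.argv[1:9]));k,n=map(int,sys.argv[9:11])
    p,L=pts(*v[:6]);print("L",L,"N",len(p)-1)
    q=p[np.arange(k,k+n)%(len(p)-1)]
    print(np.round((q-v[6:8])/1000,4).tolist(),"end",q[-1].round(1))
E
python3 path.py 12 14.5 42.5 533.6 68.2 6 480 60.4 0 14
```

```text
L 373.02181849043797 N 62
[[-0.0009, -0.0067], [-0.0005, -0.0127], [0.0008, -0.0186], [0.0029, -0.0242], [0.0057, -0.0295], [0.0093, -0.0343], [0.0135, -0.0386], [0.0183, -0.0422], [0.0236, -0.0452], [0.0292, -0.0473], [0.035, -0.0487], [0.041, -0.0492], [0.047, -0.0492], [0.0531, -0.0492]] end [533.1  11.2]
```

```bash
cat > ang.py <<'E'
from h import *
C=np.array([.5336,.0682,.048]);f=bot.grab_frame("scene")
for c,s in blobs(f,(0,120,60),(7,255,255),(262,165,330,230),2)+blobs(f,(173,120,60),(180,255,255),(262,165,330,230),2):
    D=plane(f,c,.048);d=(D-C)[:2];print("dot px",c,"r",np.hypot(*d).round(4),"ring mod",((np.arctan2(d[1],d[0])+np.radians(9.9))%(2*np.pi)).round(3))
E
python3 -m creep '[[1,-0.001,-0.0067,0,0],[1,-0.0005,-0.0127,0,0],[1,0.0008,-0.0186,0,0],[1,0.0029,-0.0242,0,0],[1,0.0057,-0.0295,0,0]]'| egrep 'pos|force:';python3 ang.py;python3 -m creep '[[1,0.0036,-0.0048,0,0],[1,0.0078,-0.0091,0,0],[1,0.0126,-0.0127,0,0],[1,0.0179,-0.0157,0,0],[1,0.0235,-0.0178,0,0],[1,0.0293,-0.0192,0,0],[1,0.0353,-0.0197,0,0]]'| egrep 'pos|force:';python3 ang.py
```

```text
tool_pos: [0.4862, 0.0305, 0.0607]
ft_force: [0.0, 0.0, 0.3]
gripper_force: 0.0
dot px [305.1 174.1] r 0.0402 ring mod 1.772
tool_pos: [0.5216, 0.011, 0.0605]
ft_force: [-1.9, -3.1, 1.7]
gripper_force: 1.8
dot px [303.5 173.5] r 0.0402 ring mod 1.862
```

The rim turned about 0.45 rad, but the finger lost contact on the corner, so its corners are rounded. I'll use a rounder path with a bit more press.

```bash
python3 path.py 6 6 48 533.6 68.2 6 521 11.2 12 20
```

```text
L 349.5775832362592 N 58
[[0.0035, 0.0031], [0.0096, 0.003], [0.0156, 0.003], [0.0216, 0.0031], [0.0276, 0.0039], [0.0334, 0.0053], [0.039, 0.0076], [0.0443, 0.0105], [0.0492, 0.014], [0.0536, 0.0181], [0.0574, 0.0228], [0.0606, 0.0278], [0.0632, 0.0333], [0.0651, 0.039], [0.0662, 0.0449], [0.0666, 0.0509], [0.0666, 0.057], [0.0666, 0.063], [0.0662, 0.069], [0.0651, 0.0749]] end [586.1  86.1]
```

```bash
python3 -m creep '[[1,0.0035,0.003,0,0],[1,0.0096,0.003,0,0],[1,0.0156,0.003,0,0],[1,0.0216,0.003,0,0],[1,0.0276,0.004,0,0],[1,0.0334,0.0053,0,0]]'| egrep 'pos|force:';python3 ang.py;python3 -m creep '[[1,0.0056,0.0023,0,0],[1,0.0109,0.0052,0,0],[1,0.0158,0.0087,0,0],[1,0.0202,0.0128,0,0],[1,0.024,0.0175,0,0]]'| egrep 'pos|force:';python3 ang.py; python3 -m creep '[[1,0.0032,0.005,0,0],[1,0.0058,0.0105,0,0],[1,0.0077,0.0162,0,0],[1,0.0088,0.022,0,0],[1,0.0092,0.028,0,0]]'| egrep 'pos|force:';python3 ang.py
```

```text
tool_pos: [0.5551, 0.0159, 0.0606]
ft_force: [-0.4, -4.5, 0.7]
gripper_force: 2.2
tool_pos: [0.579, 0.0347, 0.0605]
ft_force: [-0.2, -0.3, 0.4]
gripper_force: 0.0
dot px [280.9 177.1] r 0.0401 ring mod 3.089
tool_pos: [0.5878, 0.0628, 0.0606]
ft_force: [0.6, -0.6, -1.3]
gripper_force: 0.3
dot px [280.9 177.1] r 0.0401 ring mod 3.089
```

The effective fingertip is nearly round, and the forces put the axis about 1 mm closer to the robot. I'll adjust the path. The ring is now at 3.09.

```bash
python3 path.py 3 3 50 532.3 68.2 6 587.6 62 27 20
```

```text
L 338.14331587110337 N 56
[[-0.0023, 0.0032], [-0.0023, 0.0092], [-0.0027, 0.0152], [-0.0038, 0.0212], [-0.0056, 0.0269], [-0.008, 0.0324], [-0.0111, 0.0376], [-0.0149, 0.0423], [-0.0191, 0.0466], [-0.0239, 0.0503], [-0.029, 0.0535], [-0.0345, 0.0559], [-0.0403, 0.0577], [-0.0462, 0.0588], [-0.0523, 0.0592], [-0.0583, 0.0592], [-0.0643, 0.0588], [-0.0703, 0.0577], [-0.076, 0.0559], [-0.0815, 0.0535]] end [506.1 115.5]
```

```bash
python3 -m creep '[[1,-0.0023,0.0032,0,0],[1,-0.0023,0.0092,0,0],[1,-0.0027,0.0152,0,0],[1,-0.0038,0.0212,0,0],[1,-0.0056,0.0269,0,0]]'| egrep 'pos|force:';python3 ang.py;python3 -m creep '[[1,-0.0024,0.0055,0,0],[1,-0.0055,0.0107,0,0],[1,-0.0093,0.0154,0,0],[1,-0.0135,0.0197,0,0],[1,-0.0183,0.0234,0,0]]'| egrep 'pos|force:';python3 ang.py; python3 -m creep '[[1,-0.0051,0.0032,0,0],[1,-0.0106,0.0056,0,0],[1,-0.0164,0.0074,0,0],[1,-0.0223,0.0085,0,0],[1,-0.0284,0.0089,0,0]]'| egrep 'pos|force:';python3 ang.py
```

```text
tool_pos: [0.5836, 0.0895, 0.061]
ft_force: [12.5, 4.1, -6.1]
gripper_force: 6.3
dot px [275.3 185.6] r 0.0396 ring mod 3.687
tool_pos: [0.5655, 0.114, 0.0614]
ft_force: [15.5, 16.7, -4.6]
gripper_force: 8.5
dot px [278.  196.2] r 0.0376 ring mod 4.388
tool_pos: [0.5356, 0.124, 0.0611]
ft_force: [3.0, 26.7, 1.2]
gripper_force: 14.1
dot px [289.  203.5] r 0.0379 ring mod 5.152
```

Clean drive now: the ring is at 5.15. The forces put the centre slightly to +y, so I'll trim that and continue.

```bash
python3 path.py 3 3 50 532.3 69.5 6 535.3 121.2 42 20
```

```text
L 338.1433158711034 N 56
[[-0.006, 0.0013], [-0.012, 0.0009], [-0.018, -0.0002], [-0.0237, -0.002], [-0.0292, -0.0044], [-0.0344, -0.0075], [-0.0391, -0.0113], [-0.0434, -0.0155], [-0.0471, -0.0203], [-0.0503, -0.0254], [-0.0527, -0.0309], [-0.0545, -0.0367], [-0.0556, -0.0426], [-0.056, -0.0487], [-0.056, -0.0547], [-0.0556, -0.0607], [-0.0545, -0.0667], [-0.0527, -0.0724], [-0.0503, -0.0779], [-0.0472, -0.0831]] end [488.1  38.1]
```

```bash
python3 -m creep '[[1,-0.006,0.001,0,0],[1,-0.012,0.0009,0,0],[1,-0.018,0,0,0],[1,-0.0237,-0.002,0,0],[1,-0.0292,-0.0044,0,0],[1,-0.0344,-0.0075,0,0]]'| egrep 'pos|force:';python3 ang.py;python3 -m creep '[[1,-0.0047,-0.0038,0,0],[1,-0.009,-0.008,0,0],[1,-0.0127,-0.0128,0,0],[1,-0.0159,-0.0179,0,0],[1,-0.0183,-0.0234,0,0],[1,-0.0201,-0.0292,0,0],[1,-0.0212,-0.0351,0,0]]'| egrep 'pos|force:';python3 ang.py; python3 -m creep '[[1,-0.0004,-0.0061,0,0],[1,-0.0004,-0.0121,0,0],[1,0,-0.0181,0,0],[1,0.0011,-0.0241,0,0],[1,0.0029,-0.0298,0,0],[1,0.0053,-0.0353,0,0],[1,0.0084,-0.0405,0,0]]'| egrep 'pos|force:';python3 ang.py
```

```text
tool_pos: [0.5002, 0.1147, 0.0607]
ft_force: [-3.2, 7.5, 1.5]
gripper_force: 3.6
dot px [305.6 200.7] r 0.0371 ring mod 6.05
tool_pos: [0.4779, 0.0789, 0.0602]
ft_force: [-15.8, 6.5, 7.5]
gripper_force: 9.0
dot px [314.  187.5] r 0.0379 ring mod 0.751
tool_pos: [0.4864, 0.0375, 0.0601]
ft_force: [-12.0, -5.6, 3.7]
gripper_force: 7.2
dot px [305.7 174.4] r 0.0402 ring mod 1.736
```

The first pass is done and the ring is at about 8.02. It needs +4.55 more.

```bash
python3 path.py 3 3 50 532.3 69.5 6 488.1 38.1 6 7;python3 path.py 3 3 50 532.3 69.5 6 515.4 18.5 13 7; python3 path.py 3 3 50 532.3 69.5 6 488.1 38.1 12 1;
```

```text
L 338.1433158711034 N 56
[[0.0038, -0.0047], [0.008, -0.009], [0.0128, -0.0127], [0.0179, -0.0159], [0.0234, -0.0183], [0.0292, -0.0201], [0.0351, -0.0212]] end [523.2  16.9]
L 338.1433158711034 N 56
[[0.0139, -0.002], [0.0199, -0.002], [0.0259, -0.0016], [0.0319, -0.0005], [0.0376, 0.0013], [0.0431, 0.0037], [0.0483, 0.0068]] end [563.7  25.3]
L 338.1433158711034 N 56
[[0.0351, -0.0212]] end [523.2  16.9]
```

```bash
python3 -m creep '[[1,0.0038,-0.0047,0,0],[1,0.008,-0.009,0,0],[1,0.0128,-0.0127,0,0],[1,0.0179,-0.0159,0,0],[1,0.0234,-0.0183,0,0],[1,0.0292,-0.0201,0,0],[1,0.0351,-0.0212,0,0]]'| egrep 'pos|force:';python3 ang.py;python3 -m creep '[[1,0.0061,-0.0004,0,0],[1,0.0121,-0.0004,0,0],[1,0.0181,0,0,0],[1,0.0241,0.0011,0,0],[1,0.0298,0.0029,0,0],[1,0.0353,0.0053,0,0],[1,0.0405,0.0084,0,0]]'| egrep 'pos|force:';python3 ang.py
```

```text
tool_pos: [0.5222, 0.0137, 0.0601]
ft_force: [-9.0, -36.1, -1.5]
gripper_force: 18.1
tool_pos: [0.5651, 0.023, 0.0607]
ft_force: [9.3, -15.0, -6.8]
gripper_force: 8.8
dot px [275.6 187.2] r 0.0383 ring mod 3.785
```

```bash
python3 -m creep '[[1,0.0047,0.0038,0,0],[1,0.009,0.008,0,0],[1,0.0127,0.0128,0,0],[1,0.0159,0.0179,0,0],[1,0.0183,0.0234,0,0],[1,0.0201,0.0292,0,0],[1,0.0212,0.0351,0,0]]'| egrep 'pos|force:';python3 ang.py;python3 -m creep '[[1,0.0004,0.0061,0,0],[1,0.0004,0.0121,0,0],[1,0,0.0181,0,0],[1,-0.0011,0.0241,0,0],[1,-0.0029,0.0298,0,0],[1,-0.0053,0.0353,0,0],[1,-0.0084,0.0405,0,0]]'| egrep 'pos|force:';python3 ang.py
```

```text
tool_pos: [0.5865, 0.0601, 0.0613]
ft_force: [10.7, -2.9, 1.2]
gripper_force: 5.1
dot px [283.8 201.4] r 0.0376 ring mod 4.849
tool_pos: [0.577, 0.1012, 0.061]
ft_force: [2.5, -0.4, 2.3]
gripper_force: 1.3
dot px [302.5 202.5] r 0.0377 ring mod 5.857
```

```bash
python3 -m creep '[[1,-0.0043,0.0042,0,0],[1,-0.0085,0.0085,0,0],[1,-0.0132,0.012,0,0],[1,-0.0132,0.012,0,0]]'| egrep 'pos|force:';python3 ang.py
```

```text
tool_pos: [0.5634, 0.1143, 0.0609]
ft_force: [6.3, 9.8, -0.1]
gripper_force: 6.2
dot px [309.8 197.6] r 0.0375 ring mod 0.059
```

The dot is at the line (about 12.62). I'll retreat radially, then lift.

```bash
python3 -m creep '[[1,0.0035,0.005,0,0],[1,0.009,0.011,0,0],[1,0.014,0.018,0,0],[1,0.014,0.018,0,0],[1,0.014,0.018,0.03,0],[1,0.014,0.018,0.06,0],[1,0.014,0.018,0.1,0],[1,0,0.018,0.14,0],[1,-0.04,0.018,0.16,0],[1,-0.08,0.018,0.16,0],[1,-0.12,0.018,0.16,0],[1,-0.15,0.018,0.16,0],[1,-0.18,0.018,0.16,0],[1,-0.18,0.018,0.16,0],[1,-0.18,0.018,0.16,0]]';python3 ang.py; python3 -c "
from h import *
for n in('top','scene'):
  cv2.imwrite(f'pics/e_{n}.png',bot.grab_frame(n)['pixels'][100:300,200:400,::-1])
a=np.hstack([cv2.resize(cv2.imread(f'pics/e_{n}.png'),(400,400)) for n in('top','scene')]);cv2.imwrite('pics/e.png',a)"
```

```text
clock: 13.58
tool_pos: [0.3826, 0.1311, 0.2211]
tcp_rot: [[-1.0, -0.001, 0.001], [-0.001, 1.0, -0.0], [-0.001, -0.0, -1.0]]
ft_force: [1.0, 0.4, 0.5]
grip_width: 0.005
gripper_force: 0.0
dot px [309.2 197.6] r 0.0366 ring mod 0.04
```

View pics/e.png

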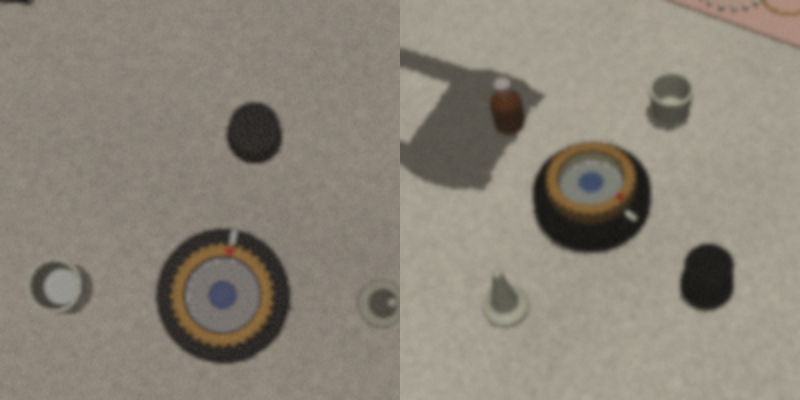

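The red dot, at top crop (230,251), is in line with the white line at (233,237). The jar, tealight and cone sit at the same pixels as before, and the perfume stands upright and untouched. Nothing is in contact, so I'll hand in.

```bash
python3 -c "
from bench import bot
print(bot.job_done())"
```

```text
the job is handed in; nothing more can be done
None
```

I turned the ring until the red dot had come round to the white line twice more, and left it there at about 12.6 rad as measured from the camera. The four things round the display look unmoved in the last pictures and the finger stayed off the glass. The job is handed in, but no verdict came back.

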